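Raise the ratchet cup riser three clicks and set the cup on it

TASK

Lift the column of the cup riser by its red grip past exactly three clicks of its ratchet, counted from where it is parked, then let it down gently until the pawl carries it and let go: do not drop it, and do not push down hard on it. Then stand the small red-brown cup upright in the middle of the riser's round wooden plate, gently, and leave everything else on the worktop where it is.

Things in the scene. Friction and masses are not known exactly. Their poses are not given: they have to be found in the camera images.
- riser: the cup riser, fixed to the worktop: grey round foot 130 mm wide, grey tower 60 mm wide and 118 mm high, through whose top the column runs. Origin: centre of the foot's underside; z up; the lifting grip stands on the -x side of the tower (turn the riser's yaw in). Inside the tower, out of sight, is a sprung pawl, clamped at a height that differs from case to case
- column (a joint): lift of the column in m: 0 = parked on its lower stop (as at the start), at most 0.100. Moving mass about 0.6 kg (hidden, 0.5 to 0.8), 1.5 N sliding friction. First click after 16 to 42 mm of lift (where can only be felt: the pawl is hidden), then one every 14 mm, 5 in all
- grip (a point): middle of the grip: the upright red paddle 16 mm thick (riser y), 26 mm wide (riser x), 54 mm high, rounded edges, to be pinched across its thickness from above. This point is on the column, 85 mm from its axis on the riser's -x side, 165 mm above the worktop when parked; paddle from 27 mm below to 25 mm above the point. Flat steel arm 14 mm wide below it, its top 34 mm below this point
- plate_top (a point): centre of the upper face of the round wooden plate (100 mm wide, 7 mm thick, flat) on top of the column; 140 mm above the worktop when parked, rises with the column. The grip's top is 50 mm above this face
- rack: the column's 5 teeth, flat below and sloped above, on its +x face, mostly inside the tower; origin as the riser's when parked. Over the last 8 mm before a click the pawl climbs a tooth and the pull grows by about 3 N, then on to 6 N; at the click it suddenly falls back. Let down, the column sinks only to the last tooth passed and bears there on the pawl; a tooth passed cannot be taken back
- third_tooth: third tooth from the top, part of the rack: the one that must bear on the pawl at the end (nothing else can touch it); origin on the riser axis, level with its flat underside, 42 mm above the worktop when parked
- redbrown_cup: small red-brown lacquer cup, open, 57 mm wide at the rim, 45 mm at the base, 38 mm high, 0.12 kg; origin: centre of its underside, z up
- jam_small: bystander, loose: small apricot jam jar with black lid, 56x56x76 mm; origin: centre of its underside
- kitchen_timer: bystander, loose: round wind-up timer, red over white, 63x63x41 mm; origin: centre of its underside
- mug_a: bystander, loose: speckled white mug with handle, 90x122x88 mm; origin: centre of its underside
- pepper_mill: bystander, loose: pale wooden pepper mill, 58x58x146 mm; origin: centre of its underside
- spice_c: bystander, loose: spice jar with green cap, 46x46x105 mm; origin: centre of its underside
- tea_tin: bystander, loose: low round tin, 75x75x58 mm; origin: centre of its underside

How it is judged:
By the outcome, as a careful person would: the job done as asked, in the order asked, and still so for the second after the job is handed in, with the robot touching nothing.
It also fails if it takes over 72 s, if anything falls off the work surface, if the arm or the gripper's body presses on something with over 40 N, if the wrist force passes 120 N, or if a joint passes its speed limit or range.

ROBOT

A 6-joint arm with a two-finger parallel gripper is mounted at the origin on a cart in front of the work surface, level with it; the furniture and walls round the work are solid. World frame = base frame: x ahead of the robot, y to its left, z up, the work surface at z = 0. Lengths are in mm, angles in rad, forces in N, time in s.
With the tool pointing down it reaches from about 300 to 775 mm from the base axis. Payload 14.6 kg.
Tool frame: the origin (TCP) lies at the very end of the fingers, on their centre line; the grasp point (between the pads) lies 19 mm behind it; z points along the fingers, y is the line along which they close (so a half turn about z gives the same grasp; the last joint's range is limited). The gripper opens to 94 mm and grips with 3 to 60 N. Pads are 16 mm wide; open, the fingers measure 119 mm over their backs; the gripper's body (75 mm by 177 mm) begins 78 mm behind the grasp point.
Start: joints at [1.209, 0.3, 1.521, -0, 1.321, -0.067], TCP at [159.799, 526.264, 205.446] pointing down, gripper open.
Joint ranges: [-3.03, 3.03], [-0.79, 2.21], [0.23, 2.52], [-1.04, 4.18], [0, 3.07], [-2.55, 2.55]. Speed limits (rad/s): [2.22, 2.22, 2.57, 3.14, 3.14, 3.14].

INTERFACE

Orientations are given as [roll, pitch, yaw] about the fixed x, y, z axes, in that order (R = Rz(yaw) Ry(pitch) Rx(roll)).
In Python, from cell import manip, camera, get_calibration gives the robot as it stands. The module is installed in compiled form; this text tells all that it offers.
- The arm moves only by the tool jog_arm, never from a script. Its argument "plan" is one flat list of numbers, 6 for each row, row after row: the shift along the world's x, y, z in m, then the turn, a rotation vector about the world's x, y, z in degrees. A call has 1 to 20 rows; each row is the pose to reach, as a shift and turn from the pose commanded when the call began; what a row does not reach only later rows make up. A row lasts 1/10 s, in which the tool goes at most 50 mm and 8.59 degrees, less where a joint would pass 70% of its speed; a pose out of reach is approached as far as the arm can. A call with a gripper value outside its range is refused whole. "claw" is the finger opening in m, from 0 to 0.094, set as the call begins (left out, the last holds). The fingers move at their own pace and stop on an object; "force" is the grip in N (left out, the last holds). Time passes only in rows, so rows that repeat a pose let the fingers close. It gives the time, the measured TCP pose, the force, the opening and the grip force at its end, in the units of the state.
- manip.read_state(): the state, without advancing time (a new reading comes with each control period).
- camera(name): name is "side" or "top" or "wrist"; returns (picture, depth): 420x560x3 uint8, red, green, blue; 420x560 float32, mm along the optical axis (not along the pixel's ray), 0 where there is no reading.
- get_calibration(name): a dict with "fx", "fy", "cx", "cy" (pixels), "origin" and "attitude" of the camera in the world. Camera axes: x right, y down, z forward; pixel columns grow to the right and rows downward; lengths in mm; the calibration is good to about 2 mm. A picture is of the moment at which its call begins: read the wrist's pose just before it. get_calibration takes no time and is no camera call; for the wrist camera it gives the pose at the moment of the call.
- manip.sign_off(): hands the job in; it is judged then, once.
The state is a dict: "clock": time; "joints": joint angles; "qd": joint speeds; "effort": joint torques, N m; "eef_pos": TCP position; "eef_rot": TCP orientation; "wrist_force": force on the tool from outside, world axes, zero at the start; "moment": the same for the moment, N m; "finger_gap": finger opening in mm; "finger_force": force on a finger pad.
Only numpy, scipy, OpenCV 4.12 (cv2) and the standard library are available. Lean on these libraries where they do the work, as an engineer would, in place of code of your own. Each camera call takes 0.05 s, during which the arm holds its last target. There are 200 camera calls.

## Working session

There is one attempt and no reset: what is moved stays moved. The work goes in short steps, Python scripts to look and compute and a tool call to move; the robot and the scene stay as the last step left them, time stands still between calls to the robot, and variables do not carry over. Pictures are saved under pics/ and viewed, at most 10 in all, crops included, and the job is handed in when it is done.

Besides the shell and the picture viewer there is one more tool, called after "Emit:" in YAML: its name, and indented under it one key for each argument. jog_arm: Moves the arm, as the interface text tells. Its arguments: {"type":"object","properties":{"plan":{"type":"array"},"claw":{"type":"number"},"force":{"type":"number"}},"required":["plan"]}

```bash
mkdir -p pics
cat > h.py <<'E'
import numpy as np,cv2
from cell import manip,camera,get_calibration
def cap(n,f):
    c=get_calibration(n);p,d=camera(n);cv2.imwrite(f'pics/{f}.png',p[:,:,::-1]);np.savez(f'pics/{f}.npz',d=d,o=np.array(c['origin']),a=np.array(c['attitude']),k=[c['fx'],c['fy'],c['cx'],c['cy']]);return c
def R(a):
    a=np.array(a)
    if a.shape==(3,3):return a
    from scipy.spatial.transform import Rotation as Q
    return Q.from_euler('xyz',a).as_matrix()
def cloud(f):
    z=np.load(f'pics/{f}.npz');d=z['d'];fx,fy,cx,cy=z['k'];v,u=np.mgrid[:420,:560]
    P=np.stack([(u-cx)/fx*d,(v-cy)/fy*d,d],-1)@R(z['a']).T+z['o'];P[d==0]=np.nan;return P
E
python3 - <<'E'
from h import *
print(cap('top','t0'));print(cap('side','s0'))
a=cv2.imread('pics/t0.png');b=cv2.imread('pics/s0.png')
print(manip.read_state())
E
```

```text
{'fx': 505.61848509775035, 'fy': 505.61848509775035, 'cx': 283.43338970611, 'cy': 203.1404444937416, 'origin': array([ 258.77368236,  -35.73104753, 1436.07821402]), 'attitude': array([-2.92012349e+00,  1.06935216e-03, -1.65500567e+00])}
{'fx': 392.71721463343255, 'fy': 392.71721463343255, 'cx': 276.4514811772869, 'cy': 211.30417451640636, 'origin': array([524.49691186, 718.26863546, 755.30224496]), 'attitude': array([-2.26413365,  0.01982361, -3.10946648])}
{'clock': 0.1, 'joints': array([ 1.20942794e+00,  3.00367601e-01,  1.52149473e+00, -9.95982216e-06,
        1.32068070e+00, -6.66008215e-02]), 'qd': array([-9.90313252e-04, -2.04691064e-03, -2.55745575e-03,  6.98260030e-04,
       -1.62444421e-03, -6.00562362e-05]), 'effort': array([ 1.76014106e-03, -5.32641256e+01, -3.53280473e+01,  7.09620793e-02,
        2.35517370e-02, -7.04013974e-05]), 'eef_pos': array([159.7123342 , 526.0702085 , 204.97962738]), 'eef_rot': array([-3.14064374e+00, -5.36228015e-05,  2.84682754e+00]), 'wrist_force': array([ 0.17738975,  0.85035618, -0.11704968]), 'moment': array([0.03504835, 0.00953753, 0.02138244]), 'finger_force': 0.0, 'finger_gap': 93.95980176944659}
```

View pics/t0.png

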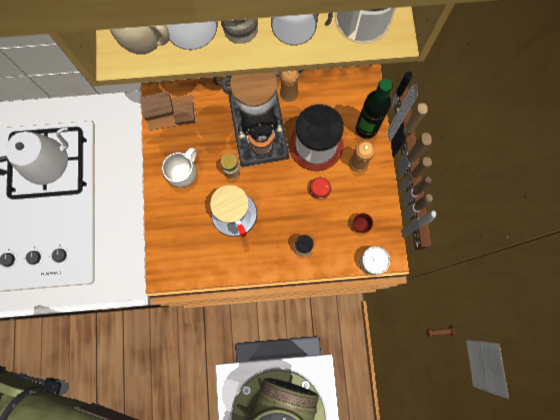

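View pics/s0.png

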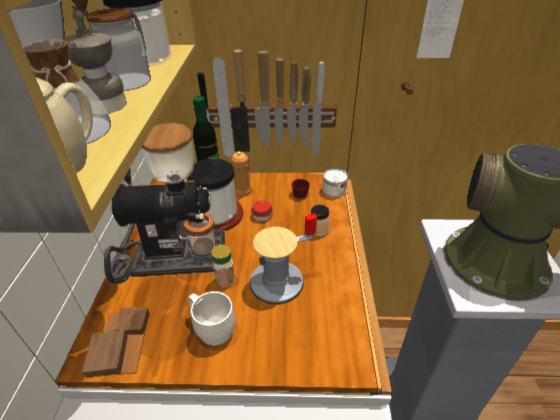

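The top view shows the plate at (230,204), the red grip at about (241,229), the cup at (362,223), the jam jar at (304,245) and the tin at (375,260). The side view shows the grip at (311,225) and the cup at (300,188).

Run:
```python
from h import *
for f in('t0','s0'):
    P=cloud(f);im=cv2.imread(f'pics/{f}.png').astype(int);b,g,r=im[...,0],im[...,1],im[...,2]
    z=P[...,2]
    print(f)
    def rep(n,m):
        q=P[m];print(n,len(q),np.round(np.nanmedian(q,0)),np.round(np.nanpercentile(q,3,axis=0)),np.round(np.nanpercentile(q,97,axis=0)))
    red=(r>110)&(g<60)&(b<60)
    X,Y=P[...,0],P[...,1]
    rep('grip',red&(z>120)&(z<200))
    rep('plate',(abs(z-140)<6)&(X>250)&(X<600)&(r>150)&(g>120)&(abs(Y-90)<120))
    n,l,s,c=cv2.connectedComponentsWithStats(((z>8)&(z<300)&(X>250)&(X<620)&(Y<300)&(Y>-330)).astype(np.uint8))
    for i in range(1,n):
        if s[i,4]>60: rep(str(np.round(c[i])),l==i)
    rep('rcup',(X>300)&(X<480)&(Y<-150)&(r>g+30)&(g<35)&(z>15)&(z<60)&(r>40))
```

```text
t0
grip 58 [477.  53. 187.] [469.  44. 155.] [490.  60. 193.]
plate 1004 [559.  84. 140.] [518.  41. 135.] [596. 127. 144.]
[320. 191.] 270 [ 601. -168.   37.] [ 583. -196.   16.] [ 619. -143.   45.]
[232. 211.] 1756 [548.  79. 138.] [482.  30.   9.] [602. 131. 185.]
[364. 221.] 159 [ 509. -288.   30.] [ 472. -304.   10.] [ 523. -251.   42.]
[303. 246.] 351 [ 442. -105.   73.] [ 421. -128.   23.] [468. -82.  80.]
[374. 261.] 649 [ 387. -294.   54.] [ 354. -327.   21.] [ 421. -262.   60.]
rcup 6 [ 477. -263.   39.] [ 475. -290.   18.] [ 479. -257.   41.]
s0
grip 220 [482.  60. 172.] [470.  51. 142.] [493.  64. 190.]
plate 1020 [559.  87. 140.] [518.  42. 138.] [597. 129. 142.]
[335. 182.] 554 [ 390. -276.   52.] [ 355. -325.   11.] [ 423. -260.   58.]
[300. 187.] 257 [ 497. -288.   27.] [ 472. -304.   10.] [ 520. -250.   39.]
[264. 210.] 236 [ 602. -153.   36.] [ 583. -188.   12.] [ 620. -139.   42.]
[284. 257.] 3621 [549.  96.  75.] [ 434. -101.   10.] [608. 138. 173.]
rcup 27 [ 476. -286.   30.] [ 472. -296.   16.] [ 479. -257.   39.]
```

Emit:
jog_arm:
  plan: [0.1,-0.15,0.06,0,0,15,0.32,-0.472,0.065,0,0,39.2,0.32,-0.472,0.065,0,0,39.2,0.32,-0.472,0.065,0,0,39.2,0.32,-0.472,0.065,0,0,39.2,0.32,-0.472,0.065,0,0,39.2,0.32,-0.472,0.065,0,0,39.2,0.32,-0.472,0.065,0,0,39.2,0.32,-0.472,0.065,0,0,39.2,0.32,-0.472,0.065,0,0,39.2,0.32,-0.472,0.065,0,0,39.2,0.32,-0.472,0.065,0,0,39.2,0.32,-0.472,0.065,0,0,39.2,0.32,-0.472,0.065,0,0,39.2,0.32,-0.472,0.065,0,0,39.2,0.32,-0.472,0.065,0,0,39.2,0.32,-0.472,0.065,0,0,39.2]
  claw: 0.06
  force: 30

```text
clock: 1.8
eef_pos: [479.4, 55.1, 270.6]
eef_rot: [-3.142, 0.0, -2.751]
wrist_force: [0.1, -0.7, 0.1]
finger_gap: 60.3
finger_force: 0.0
```

Run:
```python
from h import *
cap('wrist','w0');s=manip.read_state();print(s['clock'],s['eef_pos'],s['eef_rot'],s['joints'],s['wrist_force'],s['finger_gap'])
P=cloud('w0');im=cv2.imread('pics/w0.png').astype(int);b,g,r=im[...,0],im[...,1],im[...,2]
z=P[...,2]
m=(r>110)&(g<60)&(b<60)&(z>178)&(z<200)
q=P[m];print(len(q),np.nanmedian(q,0))
if len(q):print(cv2.minAreaRect(q[:,:2].astype(np.float32)))
m=(abs(z-140)<5)&(P[...,0]>500)
q=P[m].astype(np.float32);print(len(q))
if len(q):print(cv2.minEnclosingCircle(q[:,:2].copy()),np.percentile(q,1,axis=0),np.percentile(q,99,axis=0))
```

```text
1.85 [479.52513284  54.97623547 270.6008184 ] [-3.14150017e+00  2.85594148e-04 -2.75100408e+00] [ 3.82406017e-02  1.02825223e-01  1.60563586e+00  1.18725064e-05
  1.43283160e+00 -1.92314592e+00] [ 0.38474305  0.67103815 -0.1196561 ] 60.135412802171125
574 [480.99116271  51.33676042 189.63530269]
((481.9752197265625, 51.845069885253906), (23.488174438476562, 14.337593078613281), 21.752395629882812)
7493
((612.1312255859375, -19.870006561279297), 162.7450408935547) [ 515.6258  -148.73375  136.86597] [701.95435 128.11145 142.95903]
```

View pics/w0.png

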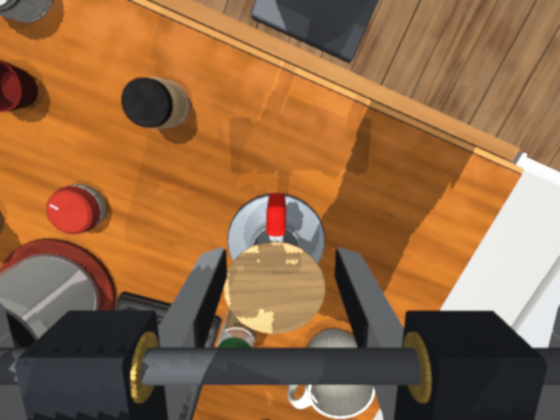

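The wrist view shows the grip at (277,215), aligned with the tool, and the plate at (275,287). I'll measure the plate centre.

Run:
```python
from h import *
for f in('w0','t0','s0'):
    P=cloud(f);z=P[...,2];m=(abs(z-140)<6)&(np.hypot(P[...,0]-558,P[...,1]-86)<56)
    m=cv2.morphologyEx(m.astype(np.uint8),cv2.MORPH_OPEN,np.ones((3,3)))>0
    q=P[m].astype(np.float32);print(f,len(q),cv2.fitEllipse(cv2.convexHull(q[:,:2].copy())),np.median(q[:,2]))
```

```text
w0 7187 ((562.8697509765625, 82.09525299072266), (98.94754028320312, 99.87789916992188), 125.64413452148438) 140.3744
t0 1038 ((561.1881103515625, 83.94110107421875), (97.18900299072266, 98.60250854492188), 4.175990581512451) 139.60703
s0 1097 ((560.8361206054688, 84.19767761230469), (98.1685791015625, 100.91877746582031), 14.918391227722168) 140.0227
```

Emit:
jog_arm:
  plan: [0.0024,-0.0018,-0.03,0,0,-0.8,0.0024,-0.0018,-0.06,0,0,-0.8,0.0024,-0.0018,-0.085,0,0,-0.8,0.0024,-0.0018,-0.105,0,0,-0.8,0.0024,-0.0018,-0.118,0,0,-0.8,0.0024,-0.0018,-0.123,0,0,-0.8,0.0024,-0.0018,-0.123,0,0,-0.8,0.0024,-0.0018,-0.123,0,0,-0.8]

```text
clock: 2.65
eef_pos: [482.6, 52.6, 148.3]
eef_rot: [-3.141, 0.001, -2.766]
wrist_force: [0.7, 0.0, -0.2]
finger_gap: 59.9
finger_force: 0.0
```

Emit:
jog_arm:
  plan: [0,0,0,0,0,0,0,0,0,0,0,0,0,0,0,0,0,0,0,0,0,0,0,0,0,0,0,0,0,0,0,0,0,0,0,0]
  claw: 0.008
  force: 30

```text
clock: 3.25
eef_pos: [482.3, 52.2, 147.5]
eef_rot: [-3.141, 0.0, -2.766]
wrist_force: [5.1, -12.4, -3.6]
finger_gap: 16.0
finger_force: 30.0
```

Emit:
jog_arm:
  plan: [0.0002,-0.0005,0,0,0,0,0.0002,-0.0005,0,0,0,0,0.0002,-0.0005,0,0,0,0]

```text
clock: 3.55
eef_pos: [482.3, 52.1, 147.5]
eef_rot: [3.141, -0.0, -2.766]
wrist_force: [-1.1, 2.3, 1.6]
finger_gap: 15.9
finger_force: 30.0
```

Emit:
jog_arm:
  plan: [0,0,0.003,0,0,0,0,0,0.007,0,0,0,0,0,0.011,0,0,0,0,0,0.012,0,0,0,0,0,0.012,0,0,0]
  force: 45

```text
clock: 4.05
eef_pos: [482.3, 52.1, 159.5]
eef_rot: [3.141, -0.0, -2.766]
wrist_force: [0.7, 6.1, -4.2]
finger_gap: 15.8
finger_force: 45.0
```

Emit:
jog_arm:
  plan: [0,0,0.002,0,0,0,0,0,0.002,0,0,0]

```text
clock: 4.25
eef_pos: [482.3, 52.1, 161.5]
eef_rot: [3.141, -0.0, -2.766]
wrist_force: [0.7, 5.8, -5.3]
finger_gap: 15.8
finger_force: 45.0
```

Emit:
jog_arm:
  plan: [0,0,0.002,0,0,0,0,0,0.002,0,0,0]

```text
clock: 4.45
eef_pos: [482.3, 52.1, 163.5]
eef_rot: [3.141, -0.0, -2.766]
wrist_force: [1.9, 4.9, -4.8]
finger_gap: 16.0
finger_force: 45.0
```

Emit:
jog_arm:
  plan: [0,0,0.002,0,0,0,0,0,0.002,0,0,0]

```text
clock: 4.65
eef_pos: [482.3, 52.1, 165.5]
eef_rot: [3.141, -0.0, -2.766]
wrist_force: [0.5, 6.1, -5.5]
finger_gap: 15.8
finger_force: 45.0
```

Emit:
jog_arm:
  plan: [0,0,0.002,0,0,0,0,0,0.002,0,0,0]

```text
clock: 4.85
eef_pos: [482.3, 52.1, 167.4]
eef_rot: [3.141, -0.0, -2.766]
wrist_force: [0.5, 5.0, -4.8]
finger_gap: 15.9
finger_force: 45.0
```

Emit:
jog_arm:
  plan: [0,0,0.002,0,0,0,0,0,0.002,0,0,0]

```text
clock: 5.05
eef_pos: [482.3, 52.1, 169.5]
eef_rot: [3.141, -0.0, -2.766]
wrist_force: [1.1, 4.5, -5.5]
finger_gap: 15.9
finger_force: 45.0
```

Emit:
jog_arm:
  plan: [0,0,0.002,0,0,0,0,0,0.002,0,0,0]

```text
clock: 5.25
eef_pos: [482.3, 52.1, 171.5]
eef_rot: [3.141, -0.0, -2.766]
wrist_force: [1.1, 4.4, -4.7]
finger_gap: 15.6
finger_force: 45.0
```

Emit:
jog_arm:
  plan: [0,0,0.002,0,0,0,0,0,0.002,0,0,0]

```text
clock: 5.45
eef_pos: [482.3, 52.1, 173.4]
eef_rot: [3.141, -0.0, -2.766]
wrist_force: [1.4, 4.8, -4.1]
finger_gap: 15.9
finger_force: 45.0
```

Emit:
jog_arm:
  plan: [0,0,0.002,0,0,0,0,0,0.002,0,0,0]

```text
clock: 5.65
eef_pos: [482.3, 52.1, 175.4]
eef_rot: [3.141, -0.0, -2.766]
wrist_force: [0.4, 4.2, -4.4]
finger_gap: 15.6
finger_force: 45.0
```

Emit:
jog_arm:
  plan: [0,0,0.002,0,0,0,0,0,0.002,0,0,0]

```text
clock: 5.85
eef_pos: [482.3, 52.1, 177.4]
eef_rot: [3.141, -0.0, -2.766]
wrist_force: [1.3, 5.5, -5.1]
finger_gap: 15.8
finger_force: 45.0
```

Emit:
jog_arm:
  plan: [0,0,0.002,0,0,0,0,0,0.002,0,0,0]

```text
clock: 6.05
eef_pos: [482.3, 52.1, 179.1]
eef_rot: [3.141, -0.0, -2.766]
wrist_force: [1.8, 5.1, -8.3]
finger_gap: 15.8
finger_force: 45.0
```

Emit:
jog_arm:
  plan: [0,0,0.002,0,0,0,0,0,0.002,0,0,0]

```text
clock: 6.25
eef_pos: [482.3, 52.1, 181.0]
eef_rot: [3.141, -0.001, -2.766]
wrist_force: [2.4, 5.5, -11.2]
finger_gap: 15.8
finger_force: 45.0
```

Emit:
jog_arm:
  plan: [0,0,0.002,0,0,0,0,0,0.002,0,0,0]

```text
clock: 6.45
eef_pos: [482.2, 52.1, 182.9]
eef_rot: [3.141, -0.001, -2.766]
wrist_force: [2.8, 4.5, -10.5]
finger_gap: 16.2
finger_force: 45.0
```

Emit:
jog_arm:
  plan: [0,0,0.002,0,0,0,0,0,0.002,0,0,0]

```text
clock: 6.65
eef_pos: [482.2, 52.1, 184.8]
eef_rot: [3.141, -0.001, -2.766]
wrist_force: [3.5, 4.3, -11.7]
finger_gap: 15.6
finger_force: 45.0
```

Emit:
jog_arm:
  plan: [0,0,0.002,0,0,0,0,0,0.002,0,0,0]

```text
clock: 6.85
eef_pos: [482.3, 52.1, 187.2]
eef_rot: [3.141, -0.0, -2.766]
wrist_force: [2.2, 5.6, -7.2]
finger_gap: 16.3
finger_force: 45.0
```

Emit:
jog_arm:
  plan: [0,0,0.002,0,0,0,0,0,0.002,0,0,0]

```text
clock: 7.05
eef_pos: [482.3, 52.1, 189.4]
eef_rot: [3.141, -0.0, -2.766]
wrist_force: [0.9, 4.9, -5.8]
finger_gap: 16.2
finger_force: 45.0
```

Emit:
jog_arm:
  plan: [0,0,0.002,0,0,0,0,0,0.002,0,0,0]

```text
clock: 7.25
eef_pos: [482.3, 52.1, 191.4]
eef_rot: [3.141, -0.0, -2.766]
wrist_force: [1.1, 5.8, -4.9]
finger_gap: 15.9
finger_force: 45.0
```

Emit:
jog_arm:
  plan: [0,0,0.002,0,0,0,0,0,0.004,0,0,0,0,0,0.004,0,0,0]

```text
clock: 7.55
eef_pos: [482.3, 52.1, 195.0]
eef_rot: [3.141, -0.001, -2.766]
wrist_force: [2.6, 5.3, -9.4]
finger_gap: 16.1
finger_force: 45.0
```

Emit:
jog_arm:
  plan: [0,0,0.002,0,0,0,0,0,0.002,0,0,0]

```text
clock: 7.75
eef_pos: [482.3, 52.1, 196.9]
eef_rot: [3.141, -0.001, -2.766]
wrist_force: [2.8, 5.0, -10.2]
finger_gap: 15.5
finger_force: 45.0
```

Emit:
jog_arm:
  plan: [0,0,0.002,0,0,0,0,0,0.002,0,0,0]

```text
clock: 7.95
eef_pos: [482.2, 52.1, 198.8]
eef_rot: [3.141, -0.001, -2.766]
wrist_force: [4.0, 5.2, -12.1]
finger_gap: 15.7
finger_force: 45.0
```

Emit:
jog_arm:
  plan: [0,0,0.002,0,0,0,0,0,0.002,0,0,0]

```text
clock: 8.15
eef_pos: [482.3, 52.1, 201.2]
eef_rot: [3.141, -0.0, -2.766]
wrist_force: [0.7, 5.5, -6.3]
finger_gap: 15.6
finger_force: 45.0
```

Emit:
jog_arm:
  plan: [0,0,0.002,0,0,0,0,0,0.004,0,0,0,0,0,0.004,0,0,0]

```text
clock: 8.45
eef_pos: [482.3, 52.1, 205.4]
eef_rot: [3.141, -0.0, -2.766]
wrist_force: [0.5, 4.5, -5.6]
finger_gap: 15.9
finger_force: 45.0
```

Emit:
jog_arm:
  plan: [0,0,0.002,0,0,0,0,0,0.002,0,0,0]

```text
clock: 8.65
eef_pos: [482.3, 52.1, 207.1]
eef_rot: [3.141, -0.0, -2.766]
wrist_force: [2.3, 4.9, -8.4]
finger_gap: 15.6
finger_force: 45.0
```

Emit:
jog_arm:
  plan: [0,0,0.002,0,0,0,0,0,0.002,0,0,0]

```text
clock: 8.85
eef_pos: [482.3, 52.1, 208.9]
eef_rot: [3.141, -0.001, -2.766]
wrist_force: [3.2, 4.8, -9.9]
finger_gap: 15.9
finger_force: 45.0
```

Emit:
jog_arm:
  plan: [0,0,0.002,0,0,0,0,0,0.002,0,0,0]

```text
clock: 9.05
eef_pos: [482.2, 52.1, 210.8]
eef_rot: [3.141, -0.001, -2.766]
wrist_force: [3.5, 4.7, -10.6]
finger_gap: 15.9
finger_force: 45.0
```

Emit:
jog_arm:
  plan: [0,0,0.002,0,0,0,0,0,0.002,0,0,0]

```text
clock: 9.25
eef_pos: [482.2, 52.1, 212.8]
eef_rot: [3.141, -0.001, -2.766]
wrist_force: [3.1, 5.6, -10.8]
finger_gap: 15.7
finger_force: 45.0
```

Emit:
jog_arm:
  plan: [0,0,0.002,0,0,0,0,0,0.002,0,0,0]

```text
clock: 9.45
eef_pos: [482.3, 52.1, 215.2]
eef_rot: [3.141, -0.0, -2.766]
wrist_force: [1.4, 4.9, -6.1]
finger_gap: 15.7
finger_force: 45.0
```

Three clicks felt. Now I'll let it down.

Emit:
jog_arm:
  plan: [0,0,-0.0005,0,0,0,0,0,-0.001,0,0,0,0,0,-0.001,0,0,0]

```text
clock: 9.75
eef_pos: [482.3, 52.1, 214.3]
eef_rot: [3.141, -0.0, -2.766]
wrist_force: [1.0, 4.4, -7.1]
finger_gap: 15.6
finger_force: 45.0
```

Emit:
jog_arm:
  plan: [0,0,-0.0003,0,0,0,0,0,-0.0005,0,0,0,0,0,-0.0005,0,0,0]

```text
clock: 10.05
eef_pos: [482.3, 52.1, 214.0]
eef_rot: [3.141, 0.0, -2.766]
wrist_force: [0.5, 5.5, -4.8]
finger_gap: 15.8
finger_force: 45.0
```

Emit:
jog_arm:
  plan: [0,0,-0.0003,0,0,0,0,0,-0.0005,0,0,0,0,0,-0.0005,0,0,0]

```text
clock: 10.35
eef_pos: [482.3, 52.1, 213.9]
eef_rot: [3.141, 0.0, -2.766]
wrist_force: [-1.9, 5.0, 0.1]
finger_gap: 15.7
finger_force: 45.0
```

Emit:
jog_arm:
  plan: [0,0,0,0,0,0,0,0,0,0,0,0,0,0,0,0,0,0,0,0,0,0,0,0]
  claw: 0.06

```text
clock: 10.75
eef_pos: [482.5, 51.8, 213.6]
eef_rot: [-3.141, 0.0, -2.766]
wrist_force: [0.4, 0.2, 0.3]
finger_gap: 44.3
finger_force: 0.0
```

Emit:
jog_arm:
  plan: [0,0,0.01,0,0,0,0,0,0.03,0,0,0,0,0,0.06,0,0,0,0,0,0.085,0,0,0,0,0,0.095,0,0,0,0,0,0.095,0,0,0]

```text
clock: 11.35
eef_pos: [482.7, 51.9, 309.6]
eef_rot: [-3.141, 0.002, -2.766]
wrist_force: [-0.5, 0.8, 0.0]
finger_gap: 59.9
finger_force: 0.0
```

Run:
```python
from h import *
cap('top','t1');cap('wrist','w1');s=manip.read_state();print(s['clock'],s['eef_pos'],s['joints'],s['wrist_force'])
for f in('w1','t1'):
    P=cloud(f);z=P[...,2]
    for h in(140,206):
        m=(abs(z-h)<8)&(np.hypot(P[...,0]-561,P[...,1]-84)<58);print(f,h,m.sum(),np.nanmedian(z[m]))
    m=cv2.morphologyEx(m.astype(np.uint8),cv2.MORPH_OPEN,np.ones((3,3)))>0
    q=P[m].astype(np.float32);
    if len(q)>20: print(cv2.fitEllipse(cv2.convexHull(q[:,:2].copy())))
    m=np.hypot(P[...,0]-498,P[...,1]+277)<55
    m&=(z>32)&(z<46)
    q=P[m].astype(np.float32);print('cup',len(q))
    if len(q)>10: print(cv2.fitEllipse(cv2.convexHull(q[:,:2].copy())),np.median(q[:,2]))
```

```text
11.45 [482.15995106  51.92849423 307.43712039] [ 3.17633402e-02  9.28868124e-02  1.53304713e+00 -3.75017986e-05
  1.51693723e+00 -1.91443157e+00] [-0.16909446 -0.42166741  0.22938031]
w1 140 0 nan
w1 206 8419 206.81827403287218
((562.8453369140625, 82.00457763671875), (99.28323364257812, 99.68138122558594), 77.95989227294922)
cup 675
((499.16265869140625, -279.65045166015625), (56.80309295654297, 57.632911682128906), 22.29210662841797) 37.951378
t1 140 0 nan
t1 206 0 nan
cup 75
((497.6795349121094, -277.7641906738281), (54.877655029296875, 56.91641616821289), 33.99917984008789) 37.146763
  return np.nanmean(a, axis, out=out, keepdims=keepdims)
```

Emit:
jog_arm:
  plan: [0.016,-0.05,0,0,0,-8,0.016,-0.3305,-0.12,0,0,-111.5,0.016,-0.3305,-0.12,0,0,-111.5,0.016,-0.3305,-0.12,0,0,-111.5,0.016,-0.3305,-0.12,0,0,-111.5,0.016,-0.3305,-0.12,0,0,-111.5,0.016,-0.3305,-0.12,0,0,-111.5,0.016,-0.3305,-0.12,0,0,-111.5,0.016,-0.3305,-0.12,0,0,-111.5,0.016,-0.3305,-0.12,0,0,-111.5,0.016,-0.3305,-0.12,0,0,-111.5,0.016,-0.3305,-0.12,0,0,-111.5,0.016,-0.3305,-0.12,0,0,-111.5,0.016,-0.3305,-0.12,0,0,-111.5,0.016,-0.3305,-0.12,0,0,-111.5,0.016,-0.3305,-0.12,0,0,-111.5,0.016,-0.3305,-0.12,0,0,-111.5,0.016,-0.3305,-0.12,0,0,-111.5]
  claw: 0.08

```text
clock: 13.25
eef_pos: [498.4, -278.5, 188.4]
eef_rot: [-3.142, -0.0, 1.572]
wrist_force: [0.4, -0.1, 0.5]
finger_gap: 80.2
finger_force: 0.0
```

Run:
```python
from h import *
cap('wrist','w2');s=manip.read_state();print(s['clock'],s['eef_pos'],s['eef_rot'],s['joints'],s['wrist_force'],s['finger_gap'])
P=cloud('w2');z=P[...,2];m=(np.hypot(P[...,0]-498,P[...,1]+278)<36)&(z>32)&(z<43)
q=P[m].astype(np.float32);print('cup',len(q))
if len(q)>10: print(cv2.fitEllipse(cv2.convexHull(q[:,:2].copy())),np.median(q[:,2]))
```

```text
13.3 [ 498.37937904 -278.51499369  188.39478376] [-3.14153663e+00 -3.63355195e-05  1.57193498e+00] [-5.73756597e-01  3.60228429e-01  1.48143144e+00  3.08154266e-08
  1.29999956e+00 -5.74895255e-01] [ 0.59579393 -0.69390355 -0.15096943] 79.83019101278484
cup 686
((499.6375427246094, -279.7660827636719), (56.641117095947266, 57.02552795410156), 19.11612319946289) 38.653847
```

View pics/w2.png

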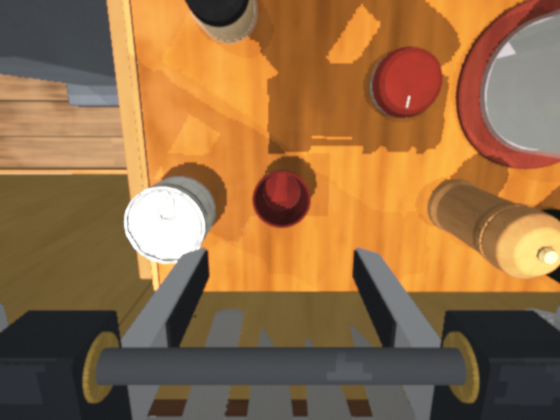

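The wrist view shows the cup at (282,198). It is clear of the tin (170,222) and the mill (455,205 at its base). Descending.

Emit:
jog_arm:
  plan: [0.0006,-0.0007,-0.04,0,0,0,0.0006,-0.0007,-0.085,0,0,0,0.0006,-0.0007,-0.125,0,0,0,0.0006,-0.0007,-0.15,0,0,0,0.0006,-0.0007,-0.165,0,0,0,0.0006,-0.0007,-0.173,0,0,0,0.0006,-0.0007,-0.174,0,0,0,0.0006,-0.0007,-0.174,0,0,0]

```text
clock: 14.1
eef_pos: [499.5, -279.6, 15.5]
eef_rot: [3.14, 0.001, 1.571]
wrist_force: [0.5, 0.2, 0.0]
finger_gap: 79.8
finger_force: 0.0
```

Emit:
jog_arm:
  plan: [0,0,0,0,0,0,0,0,0,0,0,0,0,0,0,0,0,0,0,0,0,0,0,0,0,0,0,0,0,0,0,0,0,0,0,0]
  claw: 0.045
  force: 12

```text
clock: 14.7
eef_pos: [499.1, -279.3, 14.8]
eef_rot: [3.141, 0.0, 1.571]
wrist_force: [-1.5, 0.2, 6.0]
finger_gap: 55.6
finger_force: 12.0
```

Emit:
jog_arm:
  plan: [0,0,0.005,0,0,0,0,0,0.015,0,0,0,0,0,0.035,0,0,0,0,0,0.065,0,0,0,0,0,0.1,0,0,0,0,0,0.12,0,0,0,0,0,0.12,0,0,0,0,0,0.12,0,0,0]

```text
clock: 15.5
eef_pos: [498.8, -279.1, 134.1]
eef_rot: [-3.141, -0.0, 1.571]
wrist_force: [-0.5, 0.0, -1.2]
finger_gap: 55.5
finger_force: 12.0
```

Run:
```python
from h import *
cap('wrist','w3');cap('side','s3')
s=manip.read_state();print(s['wrist_force'],s['finger_gap'],s['eef_pos'])
im=cv2.imread('pics/s3.png')[90:290,200:400];w=cv2.imread('pics/w3.png')
cv2.imwrite('pics/c3.png',np.hstack([cv2.resize(im,(420,420)),cv2.resize(w,(380,285))[:420]]) if 0 else np.hstack([cv2.resize(im,(400,400)),cv2.resize(w[:, 80:500],(400,400))]))
```

```text
[ 0.47221306 -0.06115413 -1.43409585] 55.101848655518694 [ 498.44180053 -278.89366389  133.08209122]
```

View pics/c3.png

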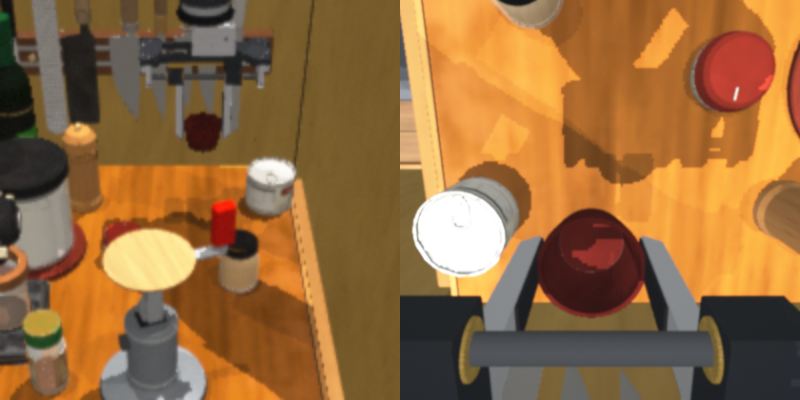

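The cup is held between the pads at (592,262) in the right half, and the column is still raised. I'll check tilt from the rim depth and then travel.

Run:
```python
from h import *
s=manip.read_state();e=s['eef_pos'];print(e)
P=cloud('w3');im=cv2.imread('pics/w3.png').astype(int);z=P[...,2]
red=(im[...,2]>im[...,1]*2)&(im[...,1]<40)&(np.hypot(P[...,0]-e[0],P[...,1]-e[1])<34)&(z>e[2]-20)
m=red&(z>np.nanpercentile(z[red],98)-12)
q=P[red];print(len(q),np.percentile(q[:,2],[1,50,90,98,100]))
d=np.linalg.norm(q[:,:2]-e[:2],axis=1)
ang=np.degrees(np.arctan2(q[:,1]-e[1],q[:,0]-e[0]))
for a in range(-180,180,30):
    k=(ang>=a)&(ang<a+30)
    if k.sum()>3:
        i=np.argsort(-q[k][:,2])[:5];print(a,np.round(q[k][i].mean(0),1))
```

```text
[ 498.44180053 -278.89366389  133.08209122]
8106 [121.96704807 141.75309802 157.96619353 158.88503714 160.41116611]
-180 [ 474.1 -285.7  159.4]
-150 [ 481. -297.  159.]
-120 [ 492.5 -303.8  159.1]
-90 [ 502.4 -304.4  159.6]
-60 [ 516.  -298.6  158.6]
-30 [ 525.4 -283.7  159.4]
0 [ 524.5 -270.8  159.5]
30 [ 516.8 -259.   159.5]
60 [ 502.4 -251.8  159.5]
90 [ 492.6 -253.3  159.8]
120 [ 479.6 -260.2  159.7]
150 [ 474.4 -269.3  159.5]
```

Emit:
jog_arm:
  plan: [0,0,0.05,0,0,0,0,0,0.1,0,0,0,0,0,0.14,0,0,0,0.063,0.362,0.17,0,0,111.5,0.063,0.362,0.17,0,0,111.5,0.063,0.362,0.17,0,0,111.5,0.063,0.362,0.17,0,0,111.5,0.063,0.362,0.17,0,0,111.5,0.063,0.362,0.17,0,0,111.5,0.063,0.362,0.17,0,0,111.5,0.063,0.362,0.17,0,0,111.5,0.063,0.362,0.17,0,0,111.5,0.063,0.362,0.17,0,0,111.5,0.063,0.362,0.17,0,0,111.5,0.063,0.362,0.17,0,0,111.5,0.063,0.362,0.17,0,0,111.5,0.063,0.362,0.17,0,0,111.5,0.063,0.362,0.17,0,0,111.5,0.063,0.362,0.17,0,0,111.5,0.063,0.362,0.17,0,0,111.5]

```text
clock: 17.6
eef_pos: [562.0, 82.8, 304.2]
eef_rot: [3.141, -0.0, -2.768]
wrist_force: [-0.7, 0.4, -0.7]
finger_gap: 55.0
finger_force: 12.0
```

Emit:
jog_arm:
  plan: [0,0,-0.025,0,0,0,0,0,-0.05,0,0,0,0,0,-0.068,0,0,0,0,0,-0.077,0,0,0,0,0,-0.079,0,0,0,0,0,-0.079,0,0,0,0,0,-0.079,0,0,0]

```text
clock: 18.3
eef_pos: [562.4, 82.8, 226.5]
eef_rot: [-3.141, 0.001, -2.766]
wrist_force: [-0.0, 0.3, -0.8]
finger_gap: 55.0
finger_force: 12.0
```

Emit:
jog_arm:
  plan: [0,0,-0.001,0,0,0,0,0,-0.002,0,0,0,0,0,-0.002,0,0,0]

```text
clock: 18.6
eef_pos: [562.0, 82.8, 223.5]
eef_rot: [-3.142, 0.0, -2.766]
wrist_force: [0.6, 1.1, -1.9]
finger_gap: 55.0
finger_force: 12.0
```

Emit:
jog_arm:
  plan: [0,0,-0.0005,0,0,0,0,0,-0.001,0,0,0,0,0,-0.001,0,0,0]

```text
clock: 18.9
eef_pos: [562.0, 82.7, 222.4]
eef_rot: [3.142, -0.0, -2.766]
wrist_force: [-1.1, 0.3, -0.6]
finger_gap: 55.0
finger_force: 12.0
```

Run:
```python
from h import *
cap('side','s4')
s=manip.read_state();print(s['wrist_force'],s['finger_gap'],s['eef_pos'])
im=cv2.imread('pics/s4.png')[170:310,210:350]
cv2.imwrite('pics/c4.png',cv2.resize(im,(580,580),interpolation=cv2.INTER_CUBIC))
```

```text
[ 0.15100447 -0.18885548 -1.43577938] 54.5193283473055 [561.98922145  82.77088013 222.44155297]
```

View pics/c4.png

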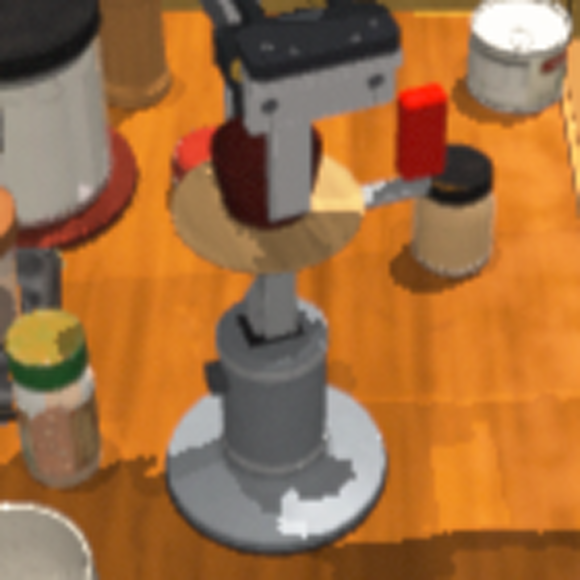

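The cup hovers over the middle of the plate at about (265,205) in the crop. I'll feel for contact.

Emit:
jog_arm:
  plan: [0,0,-0.0005,0,0,0,0,0,-0.001,0,0,0,0,0,-0.001,0,0,0]

```text
clock: 19.25
eef_pos: [562.0, 82.8, 221.5]
eef_rot: [-3.142, 0.0, -2.766]
wrist_force: [-0.0, -0.6, -1.4]
finger_gap: 55.0
finger_force: 12.0
```

Emit:
jog_arm:
  plan: [0,0,-0.0005,0,0,0,0,0,-0.001,0,0,0,0,0,-0.001,0,0,0]

```text
clock: 19.55
eef_pos: [562.4, 82.9, 221.1]
eef_rot: [-3.141, 0.002, -2.766]
wrist_force: [1.1, 1.7, 5.6]
finger_gap: 55.1
finger_force: 12.0
```

Emit:
jog_arm:
  plan: [0,0,-0.0003,0,0,0,0,0,-0.0005,0,0,0,0,0,-0.0005,0,0,0]

```text
clock: 19.85
eef_pos: [562.5, 82.9, 221.0]
eef_rot: [-3.141, 0.002, -2.766]
wrist_force: [0.5, 0.9, 7.8]
finger_gap: 54.8
finger_force: 12.0
```

Emit:
jog_arm:
  plan: [0,0,0.0005,0,0,0,0,0,0.0006,0,0,0]

```text
clock: 20.05
eef_pos: [562.3, 82.9, 221.2]
eef_rot: [-3.141, 0.001, -2.766]
wrist_force: [2.7, 2.2, 5.8]
finger_gap: 55.0
finger_force: 12.0
```

Emit:
jog_arm:
  plan: [0,0,0,0,0,0,0,0,0,0,0,0,0,0,0,0,0,0,0,0,0,0,0,0,0,0,0,0,0,0]
  claw: 0.08

```text
clock: 20.55
eef_pos: [561.9, 82.7, 220.4]
eef_rot: [3.142, -0.0, -2.766]
wrist_force: [-0.2, 0.3, 0.6]
finger_gap: 79.8
finger_force: 0.0
```

Emit:
jog_arm:
  plan: [0,0,0.005,0,0,0,0,0,0.02,0,0,0,0,0,0.05,0,0,0,0,0,0.09,0,0,0,0,0,0.11,0,0,0,0,0,0.11,0,0,0,0,0,0.11,0,0,0]

```text
clock: 21.25
eef_pos: [561.9, 82.7, 330.1]
eef_rot: [3.142, -0.0, -2.766]
wrist_force: [-1.0, -0.6, -0.7]
finger_gap: 79.9
finger_force: 0.0
```

Run:
```python
from h import *
s=manip.read_state();print(s['clock'],s['wrist_force'],s['eef_pos'])
cap('side','s5');cap('wrist','w5')
for f in('s5','w5'):
    P=cloud(f);z=P[...,2];D=np.hypot(P[...,0]-562,P[...,1]-83)
    pl=P[(abs(z-206)<5)&(D<57)].astype(np.float32);cu=P[(z>238)&(z<252)&(D<40)].astype(np.float32)
    for q in(pl,cu): print(f,len(q),np.round(np.median(q[:,2]),1),cv2.fitEllipse(cv2.convexHull(q[:,:2].copy())))
im=cv2.imread('pics/s5.png')[130:330,180:380];w=cv2.imread('pics/w5.png')
cv2.imwrite('pics/c5.png',np.hstack([cv2.resize(im,(400,400)),cv2.resize(w[:,80:500],(400,400))]))
```

```text
21.25 [-0.99675119 -0.59289162 -0.7236345 ] [561.90020192  82.73949674 330.11423819]
s5 737 206.5 ((560.8433227539062, 84.33455657958984), (98.75086212158203, 101.1576156616211), 176.45533752441406)
s5 201 243.4 ((560.9378051757812, 84.705810546875), (56.42333221435547, 58.58314895629883), 10.1730318069458)
w5 6824 207.0 ((563.0497436523438, 82.12492370605469), (99.13624572753906, 99.4793472290039), 116.53916931152344)
w5 1061 244.9 ((563.2313842773438, 82.57405853271484), (56.585968017578125, 57.11668395996094), 116.8442611694336)
```

View pics/c5.png

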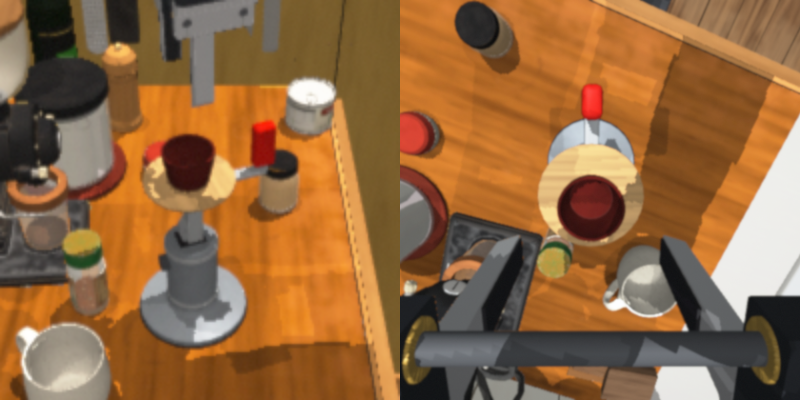

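The cup stands upright within 0.5 mm of the plate's centre. The column sits at 66.5 mm of lift, and nothing else has moved.

```bash
python3 -c "
from cell import manip
print(manip.sign_off())"
```

```text
the job is handed in; nothing more can be done
None
```

The column is resting on its third click at about 66.5 mm of lift, the red-brown cup stands upright within about 0.5 mm of the plate's centre, I saw nothing else on the worktop moved, and the job was handed in at about 21 s of the 72 s allowed.

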